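Clear the kiln prop and swing the hand-rest arm out to its click

ROBOT

A 6-joint arm with a two-finger parallel gripper is mounted at the origin on the work surface. World frame = base frame: x ahead of the robot, y to its left, z up, the work surface at z = 0. Lengths are in m, angles in rad, forces in N, time in s.
With the tool pointing down it reaches from about 0.35 to 0.875 m from the base axis. Payload 4.2 kg.
Tool frame: the origin (TCP) lies on the centre line of the jaws, within the pads' length; the fingertips stand 25 mm ahead of it and the grasp point (between the pads) lies 6 mm ahead of it; z points along the fingers, y is the line along which they close (so a half turn about z gives the same grasp; the last joint's range is limited). The gripper opens to 87 mm and grips with 3 to 60 N. Pads are 19 mm wide; open, the fingers measure 117 mm over their backs; the gripper's body (75 mm by 190 mm) begins 51 mm behind the grasp point.
Start: joints at [-1.084, 0.385, 0.008, 0, -1.194, -0.259], TCP at [0.141, -0.609, 0.209] pointing down, gripper open.
Joint ranges: [-3.14, 3.14], [-1.21, 2.06], [-1.07, 1.41], [-3.16, 2.05], [-2.99, -0.16], [-3.1, 3.1]. Speed limits (rad/s): [2.79, 2.79, 3.14, 3.14, 3.14, 3.14].

INTERFACE

Orientations are given as a unit quaternion [w, x, y, z].
In Python, from rig import bot gives the robot as it stands.
- The arm moves only by the tool jog_arm, never from a script. Its argument "commands" is a list of rows, each an object with "linear": the shift along the tool's x, y, z in cm, a list of three; "dr": the turn, a rotation vector about the tool's x, y, z in rad, a list of three; "grip": the finger opening in cm, from 0 to 8.7. In form: [{"linear": [dx, dy, dz], "dr": [wx, wy, wz], "grip": grip}, ...]. A call has exactly 5 rows; each row is the pose to reach, as a shift and turn from the pose commanded when the call began, along the tool's axes at that moment; what a row does not reach only later rows make up. A row lasts 1/10 s, in which the tool goes at most 50 mm and 8.59 degrees, less where a joint would pass 70% of its speed; a pose out of reach is approached as far as the arm can. A call with a gripper value outside its range is refused whole. The fingers move at their own pace and stop on an object; the grip force is fixed at half the most. Time passes only in rows, so rows that repeat a pose let the fingers close, or fill a call up. It gives the time, the measured TCP pose, the force, the opening and the grip force at its end, in the units of the state.
- bot.read_state(): the state, without advancing time (a new reading comes with each control period).
- bot.snapshot(name): name is "side" or "top" or "wrist"; returns (picture, depth): 480x640x3 uint8, red, green, blue; 480x640 float32, m along the optical axis (not along the pixel's ray), 0 where there is no reading.
- bot.camera_params(name): a dict with "fx", "fy", "cx", "cy" (pixels), "eye" and "orientation" of the camera in the world; the wrist camera has in their place "T_tool_cam" (4x4, takes a point from camera to tool coordinates, whose origin is the TCP and whose axes are the flange's). Camera axes: x right, y down, z forward; pixel columns grow to the right and rows downward; lengths in m; the calibration is good to about 2 mm. The wrist camera is an equidistant fisheye: a pixel r from the principal point sees the ray r / f radians off the axis. A picture is of the moment at which its call begins: read the wrist's pose just before it. camera_params takes no time and is no camera call.
- bot.hand_in(): hands the job in; it is judged then, once.
The state is a dict: "time": time; "joints": joint angles; "joint_velocities": joint speeds; "joint_torque": joint torques, N m; "eef_pos": TCP position; "tool_rot": TCP orientation; "ft_force": force on the tool from outside, world axes, zero at the start; "moment": the same for the moment, N m; "width": finger opening in m; "grip_force": force on a finger pad.
Only numpy, scipy, OpenCV 4.12 (cv2) and the standard library are available. Lean on these libraries where they do the work, as an engineer would, in place of code of your own. Each camera call takes 0.05 s, during which the arm holds its last target. There are 200 camera calls.

TASK

Get the decorating stand ready: first stand the yellow-banded kiln prop that blocks the hand-rest arm back in its own yellow-tagged pocket, without letting it fall over. Then swing the hand-rest arm out clockwise (seen from above), over the wheel, by its orange knob until it clicks home in its end stop and the red pin sinks flush with the hub; the stop is set differently each time, so feel for it, do not force the arm past it, let go, and leave everything else undisturbed.

Things in the scene. Friction and masses are not known exactly. Their poses are not given: they have to be found in the camera images.
- stand: fixed decorating stand; origin on the vertical hinge axis at table height, z up. Grey base board 12 mm thick, x -255..75 mm, y -200..170 mm in its frame; round grey hinge housing 92 mm across at the origin, up to 94 mm; a banding wheel 180 mm across, centred at x -105, y 65 mm, with a white clay disc, top at 68 mm, under the arm's sweep
- hinge (a point): point on the vertical hinge axis at the top of the aluminium hub, 115 mm above the table, turned as the stand. At joint rest_arm = q rad the arm points from here along (cos a, sin a) in the stand's x, y, with a = -1.222 - q rad: it swings clockwise seen from above as q grows
- rest_arm (a joint): angle q of the hand-rest arm in rad; starts at 0 to 0.1 (folded away), grows as it swings out clockwise seen from above; mechanical travel to 2.8. The end detent lies somewhere from 1.2 to 2.1, differently each time and not marked
- rest_knob (a point): centre of the orange upright round knob at the arm's free end, 24 mm across, 40 mm tall (115 to 155 mm above the table, this point at 135 mm), 150 mm from the hinge axis. The aluminium arm below it is 18 mm wide and 18 mm high, top at 115 mm, underside at 97 mm
- hub (a point): centre of the aluminium hub, 92 mm across, with the detent inside. Felt at the knob: free swing about 1 N (more when fast); just before the detent a small hump adding 1 to 2 N; then the arm pulls ahead and drops 0.25 rad into its notch by itself; then a steep wall resists with 7 to 10 N for about 0.15 rad (22 mm at the knob), and springs the arm back into the notch when let go
- click_pin (a joint): height in m of the red pin, 12 mm across, above flush with the hub (36 mm from the hinge axis, on the far side from the arm): about 0 = arm clicked home in the detent; 0.006 between positions; 0.008 on the hump; above 0.012 = arm forced up and past its end stop (not allowed). It moves by itself with the swing of the arm
- prop_yellow: white square kiln prop, 38 x 38 mm, 110 mm tall, about 0.2 kg, with a yellow band and yellow mark at its top; standing on the stand's 12 mm base board in the path of the arm; origin at the centre of its underside, z up along it, x and y along its side faces
- pocket_yellow: fixed wooden open-topped pocket for the yellow prop, 64 x 64 mm outside, 56 x 56 mm inside, wall 4 mm thick and 26 mm high, floor 4 mm thick; yellow on its floor and on its -x and +x faces, with a flat yellow tag 20 mm wide before its -x side; origin at the centre of its underside. The prop stands upright on its floor, squared up with the pocket's sides (origin then 4 mm above the pocket's)
- prop_blue: the same kind of prop, blue band, 85 mm tall, standing in the blue-tagged pocket; leave it
- prop_red: the same kind of prop, red band, 70 mm tall, standing in the red-tagged pocket; leave it
- pocket_blue: blue-tagged pocket, like the yellow one, already filled
- pocket_red: red-tagged pocket, like the yellow one, already filled
- bowl: white bowl, 110 mm across, 60 mm high, on the table; leave it
- dish: blue flat dish, 150 mm across, on the table; leave it
- jar: jar with black cap, 56 mm across, 75 mm high; leave it
- brush: brush lying on the table; leave it
- cup: terracotta cup, 72 mm across, 80 mm high; leave it
Not all that is in view belongs to the job. Leave any green or pink look-alike of the pocket_yellow alone.

How it is judged:
By the outcome, as a careful person would: the job done as asked, in the order asked, and still so for the second after the job is handed in, with the robot touching nothing.
It also fails if it takes over 64 s, if anything falls off the work surface, if the arm or the gripper's body presses on something with over 40 N, if the wrist force passes 120 N, or if a joint passes its speed limit or range.

## Working session

There is one attempt and no reset: what is moved stays moved. The work goes in short steps, Python scripts to look and compute and a tool call to move; the robot and the scene stay as the last step left them, time stands still between calls to the robot, and variables do not carry over. Pictures are saved under pics/ and viewed, at most 10 in all, crops included, and the job is handed in when it is done.

Besides the shell and the picture viewer there is one more tool, called after "Call:" as name(argument=value, ...), one argument or row to a line, values as JSON. jog_arm: Moves the arm, as the interface text tells. Its arguments: {"type":"object","properties":{"commands":{"type":"array"}},"required":["commands"]}

```bash
mkdir -p pics; ls
cat > h.py <<'E'
import numpy as np, cv2
from rig import bot
from scipy.spatial.transform import Rotation as R
def q2R(q): return R.from_quat([q[1],q[2],q[3],q[0]]).as_matrix()
def save(n,p): cv2.imwrite('pics/'+n+'.png',cv2.cvtColor(p,cv2.COLOR_RGB2BGR))
def cloud(name,d):
    c=bot.camera_params(name); v,u=np.mgrid[:480,:640]
    P=np.stack([(u-c['cx'])/c['fx']*d,(v-c['cy'])/c['fy']*d,d],-1)
    return P@q2R(c['orientation']).T+np.array(c['eye'])
E
python3 - <<'E'
from h import *
s=bot.read_state(); print({k:np.round(v,3) for k,v in s.items()})
p,d=bot.snapshot('top'); save('top',p); np.savez('top.npz',p=p,d=d,X=cloud('top',d))
p2,d2=bot.snapshot('side'); save('side',p2); np.savez('side.npz',p=p2,d=d2,X=cloud('side',d2))
print(bot.camera_params('top'),bot.camera_params('side'),bot.camera_params('wrist'))
E
```

```text
pics
{'time': np.float64(0.0), 'joints': array([-1.084e+00,  3.860e-01,  7.000e-03, -1.000e-03, -1.194e+00,
       -2.590e-01]), 'joint_velocities': array([-0.001,  0.   ,  0.001,  0.002, -0.   , -0.002]), 'joint_torque': array([ 1.0000e-03, -3.9067e+01,  1.8740e+01,  4.2200e+00,  1.1000e-02,
       -0.0000e+00]), 'eef_pos': array([ 0.141, -0.608,  0.208]), 'tool_rot': array([-0.   , -0.114,  0.994,  0.001]), 'ft_force': array([ 0.051, -0.381, -0.385]), 'moment': array([-0.01 ,  0.055,  0.034]), 'grip_force': np.float64(0.0), 'width': np.float64(0.087)}
{'fx': 499.7415662458204, 'fy': 499.7415662458204, 'cx': 320.82703898778675, 'cy': 246.1272311355631, 'eye': array([ 0.2688187 , -0.01174776,  1.39939297]), 'orientation': array([ 0.06267007, -0.70071126,  0.70898216, -0.04919842])} {'fx': 560.0512209946147, 'fy': 560.0512209946147, 'cx': 326.23334226900636, 'cy': 234.70231983739208, 'eye': array([-0.02439648,  0.84222976,  0.93154097]), 'orientation': array([ 0.11303237, -0.24123287,  0.87087929, -0.41303709])} {'fx': 371.64829954431775, 'fy': 371.64829954431775, 'cx': 323.9396957181797, 'cy': 240.9187556498091, 'T_tool_cam': array([[ 6.06562142e-04, -9.67244315e-01, -2.53846544e-01,
         6.91693848e-02],
       [ 9.99999697e-01,  4.62996020e-04,  6.25305700e-04,
        -1.16608629e-03],
       [-4.87293443e-04, -2.53846846e-01,  9.67244303e-01,
        -1.74892908e-01],
       [ 0.00000000e+00,  0.00000000e+00,  0.00000000e+00,
         1.00000000e+00]])}
```

View pics/top.png

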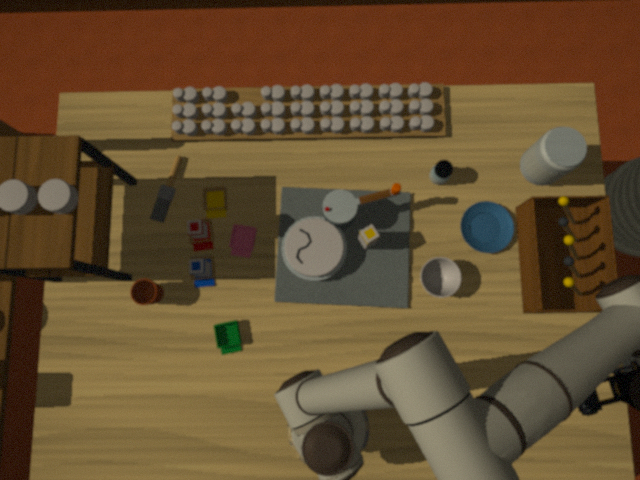

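View pics/side.png

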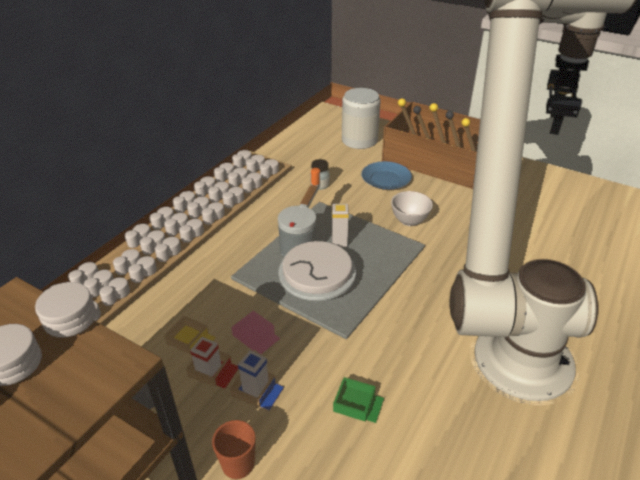

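The top view shows the yellow prop at about (370,235), hub (340,207), red pin (328,209), knob (396,188) and yellow pocket about (215,202). A green look-alike is at (228,336) and a pink one at (243,240). Next I'll measure from the depth.

Run:
```python
from h import *
z=np.load('top.npz'); p,X=z['p'],z['X']
a=cv2.resize(p[165:300,140:280],None,fx=4,fy=4,interpolation=cv2.INTER_CUBIC)[:540,:400]
b=cv2.resize(p[165:300,310:410],None,fx=4,fy=4,interpolation=cv2.INTER_CUBIC)
save('crop',np.clip(np.hstack([cv2.resize(p[165:300,180:280],None,fx=4,fy=4,interpolation=cv2.INTER_CUBIC),b])*1.6,0,255).astype(np.uint8))
hsv=cv2.cvtColor(p,cv2.COLOR_RGB2HSV)
def m(n,lo,hi,box,z0,z1,S=hsv,XX=X):
    y0,y1,x0,x1=box; k=np.zeros(S.shape[:2],bool); k[y0:y1,x0:x1]=cv2.inRange(S,lo,hi)[y0:y1,x0:x1]>0
    k&=(XX[...,2]>z0)&(XX[...,2]<z1); Q=XX[k]
    if len(Q)<4: print(n,len(Q));return
    vv,uu=np.nonzero(k)
    print(n,len(Q),'mean',Q.mean(0).round(4),'mm',((Q.min(0)+Q.max(0))/2).round(4),'ext',(Q.max(0)-Q.min(0)).round(3), cv2.minAreaRect((Q[:,:2]*1000).astype(np.float32)))
    return Q
m('knob',(3,150,90),(18,255,255),(175,205,380,410),.12,.17)
m('pin',(0,90,40),(8,255,255),(200,220,318,335),.1,.14)
m('hub',(0,0,0),(180,255,255),(185,230,315,365),.106,.121)
m('proptop',(0,0,0),(180,255,255),(215,255,350,390),.11,.135)
m('propY',(20,120,60),(35,255,255),(215,255,350,390),.1,.14)
m('pkrim',(0,0,0),(180,255,255),(180,225,195,235),.02,.032)
m('pkY',(20,120,40),(35,255,255),(180,225,195,235),-.01,.1)
m('pkYlow',(20,120,40),(35,255,255),(180,225,195,235),-.01,.012)
m('bluetop',(0,0,0),(180,255,255),(250,290,180,220),.078,.1)
m('redtop',(0,0,0),(180,255,255),(215,250,180,220),.062,.085)
m('wheel',(0,0,0),(180,255,255),(210,290,270,355),.06,.075)
k=X[150:300,70:130,2]; print('shelf z',np.percentile(k,[50,90,99]), X[180,132],X[275,128])
print('board corners',[X[v,u].round(3) for v,u in [(191,285),(192,409),(304,408),(301,280)]])
zs=np.load('side.npz'); S=cv2.cvtColor(zs['p'],cv2.COLOR_RGB2HSV); m('side knob',(3,150,90),(18,255,255),(160,190,305,325),.1,.17,S,zs['X'])
m('side propY',(20,120,60),(35,255,255),(195,225,325,355),.09,.14,S,zs['X'])
m('side pkY',(20,120,40),(35,255,255),(310,350,165,210),-.01,.03,S,zs['X'])
```

```text
knob 86 mean [ 0.6168 -0.1809  0.1504] mm [ 0.6186 -0.1763  0.1411] ext [0.023 0.036 0.039] ((615.949462890625, -178.2907257080078), (22.240062713623047, 33.61104202270508), 27.89482307434082)
pin 17 mean [ 0.5725 -0.0053  0.1214] mm [ 0.5731 -0.0055  0.1205] ext [0.01  0.011 0.011] ((573.2100219726562, -5.6010355949401855), (10.436164855957031, 9.640348434448242), 88.41234588623047)
hub 969 mean [ 0.5804 -0.0427  0.1149] mm [ 0.5713 -0.048   0.1136] ext [0.109 0.111 0.015] ((576.5822143554688, -54.07579803466797), (123.08956146240234, 90.63214111328125), 74.21727752685547)
proptop 241 mean [ 0.5063 -0.1111  0.1214] mm [ 0.5183 -0.1023  0.1195] ext [0.076 0.074 0.018] ((525.0669555664062, -100.59103393554688), (88.75130462646484, 39.03541564941406), 32.17340087890625)
propY 81 mean [ 0.5058 -0.1151  0.1225] mm [ 0.5059 -0.1148  0.1227] ext [0.028 0.028 0.01 ] ((506.08441162109375, -115.32833862304688), (23.219436645507812, 23.715118408203125), 34.5999641418457)
pkrim 181 mean [0.6199 0.3197 0.0259] mm [0.6094 0.3174 0.026 ] ext [0.109 0.068 0.012] ((609.5184936523438, 317.17239379882
[... 1162 characters left out ...]
 0.012]), array([ 0.648, -0.242, -0.003]), array([ 0.327, -0.226, -0.   ]), array([0.338, 0.128, 0.015])]
side knob 131 mean [ 0.6175 -0.1767  0.1409] mm [ 0.6189 -0.1828  0.1366] ext [0.024 0.029 0.044] ((619.4921264648438, -181.1387939453125), (20.950416564941406, 28.558704376220703), 32.287132263183594)
side propY 99 mean [ 0.5021 -0.1064  0.117 ] mm [ 0.5002 -0.1082  0.1157] ext [0.042 0.04  0.02 ] ((501.5848693847656, -110.81260681152344), (36.160491943359375, 35.463802337646484), 24.026874542236328)
side pkY 407 mean [0.6275 0.3129 0.009 ] mm [0.6257 0.316  0.0144] ext [0.07  0.063 0.03 ] ((625.790283203125, 315.6112060546875), (62.78551483154297, 69.64008331298828), 88.88604736328125)
```

View pics/crop.png

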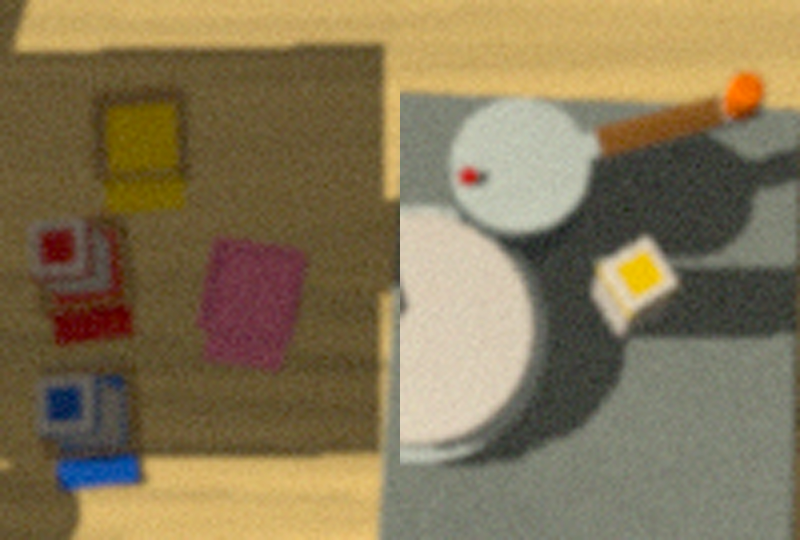

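The crop confirms the yellow pocket (floor at crop (145,135), tag at (145,195)) and the prop, turned about 35°, with its mark at (640,272). The prop top is at z 0.122 m, which matches 12+110 mm. I'll approach it and take a wrist look.

```bash
cat >> h.py <<'E'
def delta(pos,yaw):
    """shift (cm, tool axes) and turn about tool z to have the TCP at pos, pointing down, tool y at yaw deg (mod 180)"""
    s=bot.read_state(); M=q2R(s['tool_rot']); d=M.T@(np.array(pos)-s['eef_pos'])*100
    y=np.deg2rad(yaw); best=None
    for k in (0,np.pi):
        yy=np.array([np.cos(y+k),np.sin(y+k),0]); zz=np.array([0,0,-1.]); xx=np.cross(yy,zz)
        rv=R.from_matrix(M.T@np.stack([xx,yy,zz],1)).as_rotvec()
        if best is None or np.linalg.norm(rv)<np.linalg.norm(best): best=rv
    print('linear',d.round(2),'dr',best.round(3),'pos',s['eef_pos'].round(4),'yaw',np.degrees(np.arctan2(M[1,1],M[0,1])).round(1),'j',s['joints'].round(2),'t',round(float(s['time']),2),'F',s['ft_force'].round(2),'w',s['width'])
def wpix(u,v,z,T=None):
    """world point at height z seen at wrist pixel"""
    c=bot.camera_params('wrist'); s=T or bot.read_state()
    a=np.array([u-c['cx'],v-c['cy']]); r=np.hypot(*a); th=r/c['fx']
    ray=np.array([*(a/max(r,1e-9)*np.sin(th)),np.cos(th)])
    W=np.eye(4); W[:3,:3]=q2R(s['tool_rot']); W[:3,3]=s['eef_pos']; W=W@c['T_tool_cam']
    r=W[:3,:3]@ray; return W[:3,3]+r*(z-W[2,3])/r[2]
def wcloud(d,s):
    c=bot.camera_params('wrist'); v,u=np.mgrid[:480,:640]; a=np.stack([u-c['cx'],v-c['cy']],-1); r=np.hypot(a[...,0],a[...,1])+1e-9; t=np.tan(r/c['fx'])
    P=np.stack([a[...,0]/r*t*d,a[...,1]/r*t*d,d],-1)
    W=np.eye(4); W[:3,:3]=q2R(s['tool_rot']); W[:3,3]=s['eef_pos']; W=W@c['T_tool_cam']
    return P@W[:3,:3].T+W[:3,3]
E
python3 -c "
from h import *
delta([.506,-.113,.26],124.6)"
```

```text
linear [-46.73  40.03  -5.14] dr [ 0.002  0.    -0.376] pos [ 0.1411 -0.6083  0.2079] yaw 103.0 j [-1.08  0.39  0.01 -0.   -1.19 -0.26] t 0.1 F [0.67 0.62 0.04] w 0.08716979688541421
```

Call:
jog_arm(
  commands=[
    {"linear": [-3,2.5,-2],"dr": [0,0,-0.08],"grip": 8.7},
    {"linear": [-6.5,5.5,-4],"dr": [0,0,-0.16],"grip": 8.7},
    {"linear": [-10,8.5,-5],"dr": [0,0,-0.24],"grip": 8.7},
    {"linear": [-13.5,11.5,-5],"dr": [0,0,-0.32],"grip": 8.7},
    {"linear": [-17,14.5,-5],"dr": [0,0,-0.376],"grip": 8.7},
  ],
)

```text
time: 0.6
eef_pos: [0.2747, -0.4275, 0.259]
tool_rot: [0.0, -0.298, 0.954, -0.0]
ft_force: [0.8, -0.4, 0.3]
width: 0.0869
grip_force: 0.0
```

```bash
python3 -c "
from h import *
delta([.506,-.113,.26],124.6)"
```

```text
linear [-36.92  12.68  -0.09] dr [-0.     0.     0.002] pos [ 0.2747 -0.4275  0.259 ] yaw 124.7 j [-0.68  0.15 -0.19 -0.   -1.23 -0.28] t 0.6 F [ 0.82 -0.36  0.26] w 0.08693849054512089
```

Call:
jog_arm(
  commands=[
    {"linear": [-4.5,1.5,0],"dr": [0,0,0],"grip": 8.7},
    {"linear": [-9,3,0],"dr": [0,0,0],"grip": 8.7},
    {"linear": [-13.5,4.6,0],"dr": [0,0,0],"grip": 8.7},
    {"linear": [-18,6.2,0],"dr": [0,0,0],"grip": 8.7},
    {"linear": [-22,7.6,0],"dr": [0,0,0],"grip": 8.7},
  ],
)

```text
time: 1.1
eef_pos: [0.4126, -0.2396, 0.2587]
tool_rot: [-0.0, -0.298, 0.955, 0.0]
ft_force: [-0.6, -1.3, 0.3]
width: 0.0871
grip_force: 0.0
```

Call:
jog_arm(
  commands=[
    {"linear": [-4.5,1.5,0],"dr": [0,0,0],"grip": 8.7},
    {"linear": [-9,3,0],"dr": [0,0,0],"grip": 8.7},
    {"linear": [-12,4,0],"dr": [0,0,0],"grip": 8.7},
    {"linear": [-14,4.8,0],"dr": [0,0,0],"grip": 8.7},
    {"linear": [-14.9,5.1,0],"dr": [0,0,0],"grip": 8.7},
  ],
)

```text
time: 1.6
eef_pos: [0.5063, -0.1135, 0.2582]
tool_rot: [-0.001, -0.298, 0.954, 0.0]
ft_force: [0.9, -0.2, 0.7]
width: 0.0868
grip_force: 0.0
```

Run:
```python
from h import *
s=bot.read_state(); p,d=bot.snapshot('wrist'); save('w1',p); X=wcloud(d,s)
np.savez('w1.npz',p=p,d=d,X=X)
print((d>0).mean())
hsv=cv2.cvtColor(p,cv2.COLOR_RGB2HSV)
top=(abs(X[...,2]-.122)<.006)&(d>0)&(np.hypot(X[...,0]-.506,X[...,1]+.113)<.045)
Q=X[top]; print('top',len(Q),Q.mean(0),cv2.minAreaRect((Q[:,:2]*1000).astype(np.float32)))
k=(cv2.inRange(hsv,(20,120,60),(35,255,255))>0)&top; Q=X[k]; print('Y',len(Q),Q.mean(0),cv2.minAreaRect((Q[:,:2]*1000).astype(np.float32)))
k=(cv2.inRange(hsv,(3,150,60),(18,255,255))>0)&(X[...,2]>.145)&(X[...,2]<.165); Q=X[k]; print('knob',len(Q),Q.mean(0) if len(Q) else 0,np.ptp(Q,0))
k=(cv2.inRange(hsv,(0,120,60),(3,255,255))>0)&(X[...,2]>.11); Q=X[k]; print('pin',len(Q),Q.mean(0) if len(Q) else 0)
delta([.506,-.113,.11],124.6)
```

```text
0.956484375
top 1912 [ 0.50570591 -0.11649112  0.120968  ] ((506.1768493652344, -115.91584777832031), (38.93022918701172, 39.14037322998047), 31.30860137939453)
Y 761 [ 0.50605666 -0.11633122  0.12138682] ((506.0181884765625, -115.79571533203125), (38.930511474609375, 38.09969711303711), 31.52851676940918)
knob 450 [ 0.61353434 -0.16049461  0.15288631] [0.10241504 0.74751808 0.01967725]
pin 127 [ 0.56958769 -0.01034151  0.12931282]
linear [ 0.02  0.07 14.82] dr [ 0.001 -0.     0.002] pos [ 0.5066 -0.1135  0.2582] yaw 124.7 j [ 0.09  0.17 -0.16 -0.   -1.24 -1.06] t 1.65 F [ 1.15  0.63 -0.85] w 0.08710031876535768
```

View pics/w1.png

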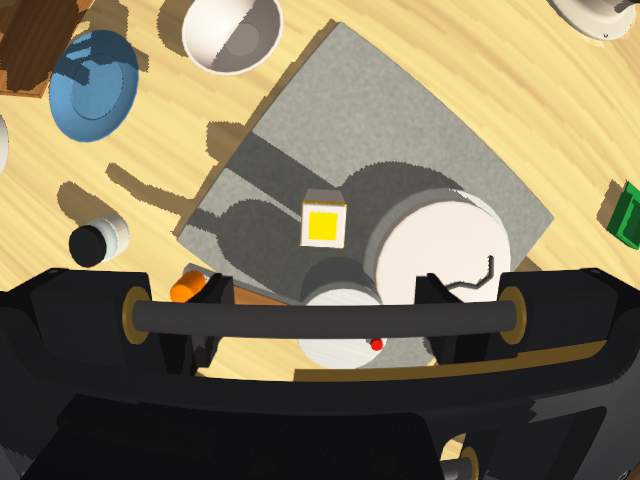

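The wrist view shows the prop's top at (324,224) and turned about 31°, with clear room for the fingers. The knob is at (187,289) and the pin at (376,345).

```bash
python3 -c "
from h import *
delta([.506,-.116,.112],121.4)"
```

```text
linear [ 0.19 -0.18 14.62] dr [ 0.001 -0.     0.058] pos [ 0.5066 -0.1135  0.2582] yaw 124.7 j [ 0.09  0.17 -0.16 -0.   -1.24 -1.06] t 1.65 F [ 1.15  0.63 -0.85] w 0.08710031876535768
```

Call:
jog_arm(
  commands=[
    {"linear": [0.2,-0.2,3],"dr": [0,0,0.058],"grip": 8.7},
    {"linear": [0.2,-0.2,6.5],"dr": [0,0,0.058],"grip": 8.7},
    {"linear": [0.2,-0.2,10],"dr": [0,0,0.058],"grip": 8.7},
    {"linear": [0.2,-0.2,13],"dr": [0,0,0.058],"grip": 8.7},
    {"linear": [0.2,-0.2,14.6],"dr": [0,0,0.058],"grip": 8.7},
  ],
)

```text
time: 2.15
eef_pos: [0.5026, -0.1189, 0.1102]
tool_rot: [-0.002, -0.269, 0.963, 0.001]
ft_force: [0.5, -0.2, 0.7]
width: 0.087
grip_force: 0.0
```

Call:
jog_arm(
  commands=[
    {"linear": [0,0,0],"dr": [0,0,0],"grip": 5},
    {"linear": [0,0,0],"dr": [0,0,0],"grip": 4.2},
    {"linear": [0,0,0],"dr": [0,0,0],"grip": 3.4},
    {"linear": [0,0,0],"dr": [0,0,0],"grip": 3},
    {"linear": [0,0,0],"dr": [0,0,0],"grip": 3},
  ],
)

```text
time: 2.65
eef_pos: [0.5056, -0.1179, 0.1138]
tool_rot: [0.001, -0.27, 0.963, -0.0]
ft_force: [0.1, 0.5, -0.6]
width: 0.0551
grip_force: 0.0
```

Call:
jog_arm(
  commands=[
    {"linear": [0,0,0],"dr": [0,0,0],"grip": 3},
    {"linear": [0,0,0],"dr": [0,0,0],"grip": 3},
    {"linear": [0,0,0],"dr": [0,0,0],"grip": 3},
    {"linear": [0,0,0],"dr": [0,0,0],"grip": 3},
    {"linear": [0,0,0],"dr": [0,0,0],"grip": 3},
  ],
)

```text
time: 3.15
eef_pos: [0.5052, -0.1179, 0.1128]
tool_rot: [-0.0, -0.27, 0.963, -0.0]
ft_force: [-0.5, 0.5, 0.7]
width: 0.0305
grip_force: 0.0
```

The fingers closed past 38 mm with no grip force, so I'll look.

Run:
```python
from h import *
p,d=bot.snapshot('wrist'); save('w2',p); p,d=bot.snapshot('side'); save('s2',p); 
a=cv2.imread('pics/w2.png'); b=cv2.imread('pics/s2.png')[120:320,220:460]
cv2.imwrite('pics/m2.png',np.hstack([cv2.resize(a,(480,360)),cv2.resize(b,(320,360))]))
print(bot.read_state()['width'],bot.read_state()['grip_force'])
```

```text
0.03011410005137467 0.0
```

View pics/m2.png

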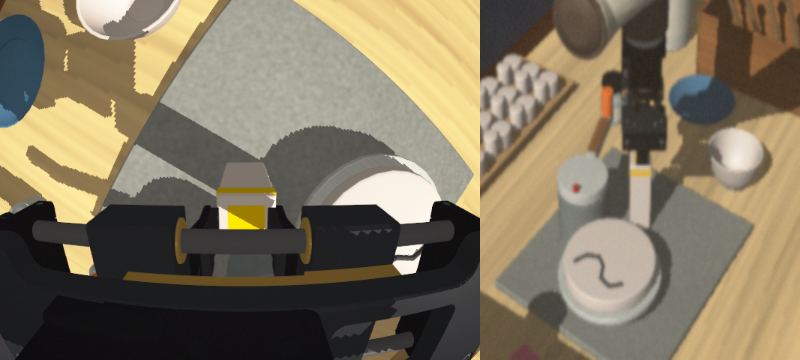

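The prop still stands upright, with the closed fingers at or behind it (wrist image (250,215)). I'll check the geometry in the tool frame.

Run:
```python
from h import *
s=bot.read_state(); p,d=bot.snapshot('wrist'); X=wcloud(d,s)
np.savez('w3.npz',p=p,d=d,X=X)
M=q2R(s['tool_rot']); Tt=(X-s['eef_pos'])@M
hsv=cv2.cvtColor(p,cv2.COLOR_RGB2HSV); 
k=(cv2.inRange(hsv,(20,120,60),(35,255,255))>0)&(d>0); k[:, :270]=0; k[:,400:]=0
lab=k&(Tt[...,2]>-.05)
print('prop Y tool',Tt[lab].mean(0).round(4),np.percentile(Tt[lab],[2,98],axis=0).round(4))
# column scan through the prop centre
for u in (275,300,325,350,375):
    print(u,[(v,*(Tt[v,u]*1000).round().astype(int),p[v,u].tolist()) for v in range(215,375,10)])
zz,dd=bot.snapshot('side'); Xs=cloud('side',dd); h=cv2.cvtColor(zz,cv2.COLOR_RGB2HSV)
k=(cv2.inRange(h,(20,120,60),(35,255,255))>0)&(np.hypot(Xs[...,0]-.5,Xs[...,1]+.11)<.06); print('side Y',Xs[k].mean(0),np.percentile(Xs[k],[2,98],axis=0))
```

```text
prop Y tool [ 0.0062  0.001  -0.0054] [[-0.006  -0.0161 -0.0098]
 [ 0.0174  0.0182  0.0062]]
275 [(215, np.int64(17), np.int64(-38), np.int64(102), [87, 86, 81]), (225, np.int64(9), np.int64(-38), np.int64(102), [89, 88, 82]), (235, np.int64(2), np.int64(-39), np.int64(101), [88, 86, 80]), (245, np.int64(-7), np.int64(-39), np.int64(102), [88, 88, 83]), (255, np.int64(-15), np.int64(-39), np.int64(103), [116, 116, 107]), (265, np.int64(-23), np.int64(-40), np.int64(102), [85, 83, 77]), (275, np.int64(11), np.int64(-24), np.int64(-14), [18, 17, 21]), (285, np.int64(12), np.int64(-22), np.int64(-29), [18, 15, 19]), (295, np.int64(10), np.int64(-21), np.int64(-36), [17, 16, 17]), (305, np.int64(33), np.int64(-13), np.int64(-95), [49, 47, 48]), (315, np.int64(32), np.int64(-12), np.int64(-99), [59, 56, 57]), (325, np.int64(30), np.int64(-12), np.int64(-99), [59, 58, 57]), (335, np.int64(28), np.int64(-12), np.int64(-100), [58, 56, 56]), (345, np.int64(2), np.int64(-18), np.int64(-61), [30, 29, 31]), (355, np.int64(-3), np.int64(-19), np.int64(-61), [31, 30, 31]), (365, np.int64(-7), np.i
[... 3619 characters left out ...]
 (285, np.int64(11), np.int64(21), np.int64(-28), [16, 16, 18]), (295, np.int64(12), np.int64(19), np.int64(-40), [15, 14, 18]), (305, np.int64(33), np.int64(11), np.int64(-96), [50, 48, 48]), (315, np.int64(32), np.int64(11), np.int64(-98), [58, 55, 56]), (325, np.int64(30), np.int64(10), np.int64(-101), [59, 59, 58]), (335, np.int64(27), np.int64(11), np.int64(-99), [56, 56, 55]), (345, np.int64(2), np.int64(17), np.int64(-63), [32, 31, 32]), (355, np.int64(-3), np.int64(17), np.int64(-61), [32, 31, 32]), (365, np.int64(-6), np.int64(17), np.int64(-62), [31, 30, 31])]
side Y [ 0.49912443 -0.09870846  0.11429833] [[ 0.4816374  -0.11545114  0.10616096]
 [ 0.51875582 -0.08813903  0.1405909 ]]
```

The prop is centred between the fingers in the tool frame. I'll close further and read the force.

Call:
jog_arm(
  commands=[
    {"linear": [0,0,0],"dr": [0,0,0],"grip": 2.6},
    {"linear": [0,0,0],"dr": [0,0,0],"grip": 2.2},
    {"linear": [0,0,0],"dr": [0,0,0],"grip": 2.2},
    {"linear": [0,0,0],"dr": [0,0,0],"grip": 2.2},
    {"linear": [0,0,0],"dr": [0,0,0],"grip": 2.2},
  ],
)

```text
time: 3.85
eef_pos: [0.5052, -0.1179, 0.1129]
tool_rot: [0.0, -0.27, 0.963, -0.0]
ft_force: [-0.8, 0.9, -0.3]
width: 0.0223
grip_force: 0.0
```

Run:
```python
from h import *
s=bot.read_state(); p,d=bot.snapshot('wrist'); X=wcloud(d,s)
M=q2R(s['tool_rot']); Tt=(X-s['eef_pos'])@M
print(s['width'],s['grip_force'])
for v in (245,255,268,280,290): print(v,[(u,*(Tt[v,u]*1000).round().astype(int).tolist(),int(p[v,u].sum())) for u in range(265,390,6)])
save('w4',cv2.resize(p[200:400,220:430],None,fx=2.5,fy=2.5))
```

```text
0.02226791949173618 0.0
245 [(265, -6, -47, 102, 474), (271, -6, -42, 101, 489), (277, -6, -37, 102, 248), (283, -7, -33, 103, 249), (289, -7, -28, 103, 250), (295, 16, -17, 20, 346), (301, 17, -13, 18, 348), (307, 16, -10, 19, 343), (313, 16, -7, 19, 348), (319, 17, -4, 18, 347), (325, 17, 0, 17, 348), (331, 17, 3, 18, 348), (337, 16, 6, 19, 345), (343, 17, 9, 17, 345), (349, 17, 13, 18, 346), (355, 17, 16, 17, 346), (361, 16, 19, 20, 376), (367, -6, 32, 101, 255), (373, -7, 37, 103, 257), (379, -6, 42, 102, 250), (385, -7, 47, 103, 258)]
255 [(265, -15, -47, 102, 252), (271, -14, -42, 101, 255), (277, -15, -38, 103, 451), (283, -14, -33, 102, 478), (289, 17, -18, -1, 247), (295, 17, -15, -1, 248), (301, 17, -12, -2, 249), (307, 17, -9, -2, 248), (313, 17, -6, -2, 246), (319, 17, -3, -1, 248), (325, 17, 0, -1, 249), (331, 17, 2, -2, 249), (337, 17, 5, -2, 247), (343, 17, 8, -3, 251), (349, 17, 11, 0, 246), (355, 17, 14, -1, 250), (361, 17, 17, -2, 264), (367, 17, 20, -2, 286), (373, -14, 37, 101, 253), (379, -14, 42, 101, 255), (385, -15, 47, 102, 258)]
268 [(265, -25, -48, 101, 248
[... 829 characters left out ...]
, -9, 280), (349, 10, 10, -17, 76), (355, 10, 13, -18, 74), (361, 11, 15, -22, 42), (367, 11, 18, -21, 51), (373, -35, 38, 101, 245), (379, -36, 43, 103, 246), (385, -36, 48, 102, 243)]
290 [(265, -44, -48, 101, 257), (271, -44, -44, 102, 259), (277, 11, -20, -33, 52), (283, 12, -18, -34, 52), (289, 9, -16, -28, 80), (295, 10, -13, -29, 76), (301, 1, -12, -7, 676), (307, 2, -9, -9, 487), (313, 1, -6, -8, 279), (319, 2, -3, -10, 279), (325, 2, -1, -10, 281), (331, 1, 2, -9, 280), (337, 1, 5, -8, 279), (343, 1, 8, -9, 278), (349, 7, 10, -21, 77), (355, 10, 12, -29, 75), (361, 10, 15, -29, 79), (367, 12, 17, -34, 51), (373, -44, 39, 102, 245), (379, -44, 44, 101, 261), (385, -45, 49, 103, 164)]
```

View pics/w4.png

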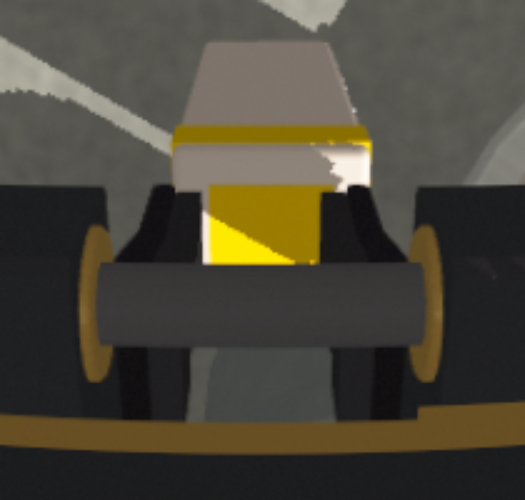

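Run:
```python
from h import *
z=np.load('w1.npz'); c=bot.camera_params('wrist'); T=np.array(c['T_tool_cam'])
v,u=np.mgrid[:480,:640]; a=np.stack([u-c['cx'],v-c['cy']],-1); r=np.hypot(a[...,0],a[...,1])+1e-9
def tool(d,t): 
    P=np.stack([a[...,0]/r*t*d,a[...,1]/r*t*d,d],-1); return P@T[:3,:3].T+T[:3,3]
Tt=tool(z['d'],np.tan(r/c['fx']))
k=(z['d']>0)&(z['d']<.25)
for lo,hi in ((190,250),(400,460)):
    m=k.copy(); m[:,:lo]=0; m[:,hi:]=0
    Q=Tt[m]; o=np.argsort(-Q[:,2])[:6]; print((Q[o]*1000).round(), [ (int(np.nonzero(m)[1][i]),int(np.nonzero(m)[0][i])) for i in o])
    print('px',[(vv,(Tt[vv,lo+35]*1000).round().tolist()) for vv in range(265,345,8)])
```

```text
[[  3. -45. -12.]
 [  2. -45. -12.]
 [ 10. -49. -12.]
 [ 11. -53. -13.]
 [ 10. -46. -13.]
 [ 11. -50. -13.]] [(233, 288), (233, 290), (223, 276), (216, 273), (230, 276), (220, 273)]
px [(265, [-72.0, -122.0, 247.0]), (273, [-83.0, -123.0, 248.0]), (281, [10.0, -46.0, -19.0]), (289, [9.0, -45.0, -27.0]), (297, [5.0, -45.0, -28.0]), (305, [33.0, -25.0, -96.0]), (313, [32.0, -24.0, -99.0]), (321, [31.0, -24.0, -100.0]), (329, [29.0, -24.0, -100.0]), (337, [-180.0, -135.0, 259.0])]
[[  9.  43. -12.]
 [ 11.  48. -12.]
 [ -4.  42. -12.]
 [ 11.  51. -12.]
 [  3.  43. -13.]
 [ 11.  50. -13.]] [(416, 277), (427, 273), (413, 303), (432, 273), (415, 289), (430, 273)]
px [(265, [-53.0, 118.0, 191.0]), (273, [-63.0, 119.0, 192.0]), (281, [11.0, 49.0, -24.0]), (289, [10.0, 47.0, -30.0]), (297, [10.0, 45.0, -38.0]), (305, [33.0, 26.0, -96.0]), (313, [32.0, 25.0, -99.0]), (321, [31.0, 25.0, -100.0]), (329, [28.0, 25.0, -100.0]), (337, [-2.0, 43.0, -50.0])]
```

The camera depth shows the fingertips about 12 mm behind the reported TCP. The stated 25 mm ahead is therefore 37 mm out, and the fingers closed just above the prop. Scene heights agree with the calibration, so I'll offset z by 37 mm: reopen, go 4 cm lower and grasp again.

Call:
jog_arm(
  commands=[
    {"linear": [0,0,-1],"dr": [0,0,0],"grip": 8.7},
    {"linear": [0,0,-1],"dr": [0,0,0],"grip": 8.7},
    {"linear": [0,0,-1],"dr": [0,0,0],"grip": 8.7},
    {"linear": [0,0,-1],"dr": [0,0,0],"grip": 8.7},
    {"linear": [0,0,-1],"dr": [0,0,0],"grip": 8.7},
  ],
)

```text
time: 4.4
eef_pos: [0.505, -0.1179, 0.1227]
tool_rot: [-0.0, -0.269, 0.963, 0.0]
ft_force: [0.2, 0.7, 0.8]
width: 0.0538
grip_force: 0.0
```

Call:
jog_arm(
  commands=[
    {"linear": [0,0,0],"dr": [0,0,0],"grip": 8.7},
    {"linear": [0,0,0],"dr": [0,0,0],"grip": 8.7},
    {"linear": [0,0,0],"dr": [0,0,0],"grip": 8.7},
    {"linear": [0,0,0],"dr": [0,0,0],"grip": 8.7},
    {"linear": [0,0,0],"dr": [0,0,0],"grip": 8.7},
  ],
)

```text
time: 4.9
eef_pos: [0.5051, -0.1179, 0.1228]
tool_rot: [-0.0, -0.27, 0.963, 0.0]
ft_force: [-0.3, 0.1, -0.1]
width: 0.0858
grip_force: 0.0
```

```bash
python3 -c "
from h import *
delta([.506,-.116,.073],121.4)"
```

```text
linear [-0.17  0.12  4.98] dr [ 0.    -0.    -0.002] pos [ 0.5051 -0.1179  0.1228] yaw 121.3 j [ 0.08  0.29 -0.37 -0.   -0.91 -1.11] t 4.9 F [-0.32  0.12 -0.12] w 0.08579131478681189
```

Call:
jog_arm(
  commands=[
    {"linear": [-0.2,0.1,1],"dr": [0,0,0],"grip": 8.7},
    {"linear": [-0.2,0.1,2.2],"dr": [0,0,0],"grip": 8.7},
    {"linear": [-0.2,0.1,3.5],"dr": [0,0,0],"grip": 8.7},
    {"linear": [-0.2,0.1,4.5],"dr": [0,0,0],"grip": 8.7},
    {"linear": [-0.2,0.1,5],"dr": [0,0,0],"grip": 8.7},
  ],
)

```text
time: 5.4
eef_pos: [0.5053, -0.116, 0.0711]
tool_rot: [-0.001, -0.269, 0.963, 0.0]
ft_force: [0.2, 0.1, -0.1]
width: 0.0873
grip_force: 0.0
```

Call:
jog_arm(
  commands=[
    {"linear": [0,0,0],"dr": [0,0,0],"grip": 4.5},
    {"linear": [0,0,0],"dr": [0,0,0],"grip": 4},
    {"linear": [0,0,0],"dr": [0,0,0],"grip": 3.5},
    {"linear": [0,0,0],"dr": [0,0,0],"grip": 3},
    {"linear": [0,0,0],"dr": [0,0,0],"grip": 3},
  ],
)

```text
time: 5.9
eef_pos: [0.5066, -0.116, 0.0733]
tool_rot: [0.0, -0.27, 0.963, -0.0]
ft_force: [-0.7, 0.1, 0.2]
width: 0.0551
grip_force: 0.0
```

Call:
jog_arm(
  commands=[
    {"linear": [0,0,0],"dr": [0,0,0],"grip": 3},
    {"linear": [0,0,0],"dr": [0,0,0],"grip": 3},
    {"linear": [0,0,0],"dr": [0,0,0],"grip": 3},
    {"linear": [0,0,0],"dr": [0,0,0],"grip": 3},
    {"linear": [0,0,0],"dr": [0,0,0],"grip": 3},
  ],
)

```text
time: 6.4
eef_pos: [0.5064, -0.116, 0.0729]
tool_rot: [0.0, -0.27, 0.963, -0.0]
ft_force: [-0.6, 0.2, 0.2]
width: 0.038
grip_force: 29.9
```

It's gripped: 38 mm opening, 30 N. I'll lift and refine the pocket pose from the top and side images already taken.

Call:
jog_arm(
  commands=[
    {"linear": [0,0,-2],"dr": [0,0,0],"grip": 3},
    {"linear": [0,0,-5],"dr": [0,0,0],"grip": 3},
    {"linear": [0,0,-8.5],"dr": [0,0,0],"grip": 3},
    {"linear": [0,0,-12],"dr": [0,0,0],"grip": 3},
    {"linear": [0,0,-14.5],"dr": [0,0,0],"grip": 3},
  ],
)

```text
time: 6.9
eef_pos: [0.5065, -0.116, 0.2196]
tool_rot: [0.001, -0.27, 0.963, -0.0]
ft_force: [0.8, 0.3, -2.7]
width: 0.0378
grip_force: 29.9
```

Run:
```python
from h import *
for n,box in (('top',(183,222,198,234)),('side',(310,352,160,212))):
    z=np.load(n+'.npz'); p=z['p']; hsv=cv2.cvtColor(cv2.GaussianBlur(p,(3,3),0),cv2.COLOR_RGB2HSV); X=z['X']
    y0,y1,x0,x1=box; k=np.zeros(p.shape[:2],bool); k[y0:y1,x0:x1]=(cv2.inRange(hsv,(18,190,40),(35,255,255))>0)[y0:y1,x0:x1]
    vv,uu=np.nonzero(k); print(n,len(vv),uu.min(),uu.max(),vv.min(),vv.max())
    c=bot.camera_params(n); r=np.stack([(uu-c['cx'])/c['fx'],(vv-c['cy'])/c['fy'],np.ones(len(uu))],1)@q2R(c['orientation']).T
    e=np.array(c['eye']); G=e+r*((.004-e[2])/r[:,2])[:,None]
    rect=cv2.minAreaRect((G[:,:2]*1000).astype(np.float32)); print(rect)
    for x in range(int(G[:,0].min()*100),int(G[:,0].max()*100)+1):
        q=G[(G[:,0]>=x/100)&(G[:,0]<x/100+.01)]
        if len(q): print(x,len(q),q[:,1].min().round(4),q[:,1].max().round(4))
delta([.627,.316,.2],90)
```

```text
top 507 206 225 190 218
((619.3181762695312, 315.88336181640625), (81.87012481689453, 54.83343505859375), 1.5022671222686768)
57 1 0.3365 0.3365
58 71 0.2876 0.3425
59 60 0.2878 0.3428
60 70 0.288 0.3428
61 60 0.2911 0.3404
62 56 0.2914 0.3435
63 76 0.2915 0.3438
64 55 0.2917 0.3441
65 52 0.2948 0.3442
66 6 0.3008 0.3153Traceback (most recent call last):
  File "<stdin>", line 5, in <module>
    return umr_minimum(a, axis, None, out, keepdims, initial, where)
ValueError: zero-size array to reduction operation minimum which has no identity
```

```bash
python3 -c "
from h import *
delta([.61,.19,.22],92)"
```

```text
linear [-2.473e+01  2.078e+01 -2.000e-02] dr [-0.     0.001  0.511] pos [ 0.5065 -0.116   0.2196] yaw 121.3 j [ 0.09  0.2  -0.23 -0.   -1.14 -1.11] t 6.9 F [ 0.81  0.34 -2.72] w 0.037755577979792336
```

Call:
jog_arm(
  commands=[
    {"linear": [-2,1.7,0],"dr": [0,0,0.1],"grip": 3},
    {"linear": [-5,4.2,0],"dr": [0,0,0.2],"grip": 3},
    {"linear": [-8.5,7.1,0],"dr": [0,0,0.3],"grip": 3},
    {"linear": [-12,10,0],"dr": [0,0,0.4],"grip": 3},
    {"linear": [-15.5,13,0],"dr": [0,0,0.51],"grip": 3},
  ],
)

```text
time: 7.4
eef_pos: [0.571, 0.0771, 0.2169]
tool_rot: [-0.001, -0.015, 1.0, -0.0]
ft_force: [0.8, -1.0, -2.6]
width: 0.0378
grip_force: 29.9
```

```bash
python3 -c "
from h import *
delta([.61,.19,.22],92)"
```

```text
linear [-4.24 11.17 -0.31] dr [-0.    -0.002 -0.004] pos [0.571  0.0771 0.2169] yaw 91.8 j [ 0.41  0.3  -0.1  -0.   -1.17 -1.95] t 7.4 F [ 0.83 -0.96 -2.61] w 0.03777095275274181
```

Call:
jog_arm(
  commands=[
    {"linear": [-1.5,4,-0.3],"dr": [0,0,0],"grip": 3},
    {"linear": [-3,7.5,-0.3],"dr": [0,0,0],"grip": 3},
    {"linear": [-4,10,-0.3],"dr": [0,0,0],"grip": 3},
    {"linear": [-4.2,11.2,-0.3],"dr": [0,0,0],"grip": 3},
    {"linear": [-4.2,11.2,-0.3],"dr": [0,0,0],"grip": 3},
  ],
)

```text
time: 7.9
eef_pos: [0.6087, 0.1902, 0.2192]
tool_rot: [-0.001, -0.019, 1.0, -0.0]
ft_force: [-0.5, -0.4, -3.7]
width: 0.038
grip_force: 29.9
```

Run:
```python
from h import *
s=bot.read_state(); p,d=bot.snapshot('wrist'); save('w5',p); X=wcloud(d,s); np.savez('w5.npz',p=p,d=d,X=X)
hsv=cv2.cvtColor(p,cv2.COLOR_RGB2HSV); near=(abs(X[...,0]-.625)<.07)&(abs(X[...,1]-.316)<.05)&(d>0)
k=(abs(X[...,2]-.026)<.004)&near; Q=X[k]; print('rim',len(Q),np.percentile(Q,[1,99],axis=0).round(4),cv2.minAreaRect((Q[:,:2]*1000).astype(np.float32)))
k=(cv2.inRange(hsv,(20,150,40),(35,255,255))>0)&near&(X[...,2]<.012); Q=X[k]; print('yel',len(Q),Q.mean(0),np.percentile(Q,[1,99],axis=0).round(4),cv2.minAreaRect((Q[:,:2]*1000).astype(np.float32)))
print(s['eef_pos'])
```

```text
rim 1135 [[0.5564 0.2826 0.0222]
 [0.6655 0.3622 0.0272]] ((611.94189453125, 319.23004150390625), (76.211181640625, 118.42451477050781), 80.202880859375)
yel 2617 [0.61851173 0.31527049 0.00335272] [[ 5.807e-01  2.861e-01 -1.000e-04]
 [ 6.578e-01  3.410e-01  8.100e-03]] ((619.590087890625, 317.0663757324219), (78.18753814697266, 59.842247009277344), 3.752558708190918)
[0.60871487 0.19020013 0.21920235]
```

View pics/w5.png

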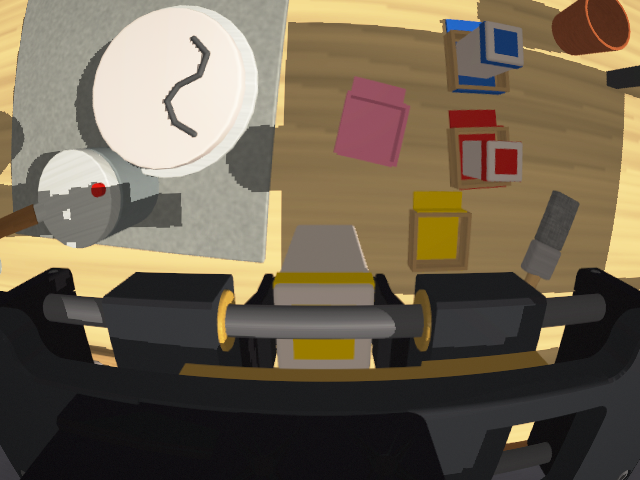

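The wrist view shows the pocket rim at pixels (411,208)–(469,270) with the yellow tag above it. The prop hangs upright in the grip.

Run:
```python
from h import *
z=np.load('w5.npz'); X,d=z['X'],z['d']
s=bot.read_state()
for q in [(411,208),(469,209),(468,271),(408,268)]: print(q,wpix(*q,.026,s).round(4))
k=(abs(X[...,2]-.026)<.003)&(abs(X[...,0]-.629)<.045)&(abs(X[...,1]-.317)<.042)&(d>0)
v,u=np.nonzero(k); print(u.min(),u.max(),v.min(),v.max())
k=cv2.morphologyEx(k.astype(np.uint8),cv2.MORPH_OPEN,np.ones((2,2),np.uint8))>0
Q=X[k]; print(len(Q),np.percentile(Q,[1,99],axis=0).round(4)); 
for lo in np.arange(.585,.675,.005):
    q=Q[(Q[:,0]>=lo)&(Q[:,0]<lo+.005)]; 
    if len(q): print(lo.round(3),len(q),q[:,1].min().round(4),q[:,1].max().round(4))
print('rect',cv2.minAreaRect((Q[:,:2]*1000).astype(np.float32)))
delta([.629,.317,.12],92)
```

```text
(411, 208) [0.5977 0.2765 0.026 ]
(469, 209) [0.5952 0.3409 0.026 ]
(468, 271) [0.6643 0.3494 0.026 ]
(408, 268) [0.6623 0.2794 0.026 ]
412 471 211 271
829 [[ 0.6007  0.2832 -0.0022]
 [ 0.6755  0.3607  0.027 ]]
0.6 158 0.2838 0.3581
0.605 88 0.2826 0.3587
0.61 52 0.2831 0.359
0.615 37 0.2839 0.3588
0.62 35 0.2836 0.36
0.625 26 0.2837 0.3586
0.63 34 0.2843 0.3594
0.635 29 0.2846 0.3603
0.64 30 0.2852 0.3592
0.645 29 0.2856 0.3602
0.65 31 0.2862 0.3612
0.655 32 0.2867 0.3604
0.66 159 0.2863 0.361
0.665 31 0.2869 0.3623
0.67 27 0.3192 0.3614
0.675 25 0.2937 0.3309
rect ((618.798095703125, 269.2911682128906), (209.91818237304688, 88.75104522705078), 69.38943481445312)
linear [-2.54 12.73  9.95] dr [-0.001 -0.002  0.001] pos [0.6085 0.1889 0.2197] yaw 92.1 j [ 0.55  0.4   0.06 -0.   -1.23 -2.09] t 7.95 F [-0.26  0.19 -1.68] w 0.03805109414053218
```

Call:
jog_arm(
  commands=[
    {"linear": [-0.7,3.5,0],"dr": [0,0,-0.015],"grip": 3},
    {"linear": [-1.6,7.5,1.5],"dr": [0,0,-0.015],"grip": 3},
    {"linear": [-2.3,11,4],"dr": [0,0,-0.015],"grip": 3},
    {"linear": [-2.6,12.7,7],"dr": [0,0,-0.015],"grip": 3},
    {"linear": [-2.6,12.7,9],"dr": [0,0,-0.015],"grip": 3},
  ],
)

```text
time: 8.45
eef_pos: [0.6296, 0.3173, 0.1278]
tool_rot: [-0.002, -0.026, 1.0, -0.001]
ft_force: [-0.6, -1.3, -3.4]
width: 0.0377
grip_force: 29.9
```

Run:
```python
from h import *
delta([.63,.3165,.066],93)
s=bot.read_state(); p,d=bot.snapshot('wrist'); save('w6',p[180:420,200:440]); 
p2,_=bot.snapshot('side'); a=cv2.resize(p[150:390,200:440],(400,400)); b=cv2.resize(p2[240:400,120:280],(400,400)); save('m6',np.clip(np.hstack([a,b])*1.3,0,255).astype(np.uint8))
```

```text
linear [-0.06 -0.07  6.18] dr [-0.001 -0.003 -0.001] pos [0.6296 0.3173 0.1278] yaw 92.9 j [ 0.69  0.58  0.12 -0.   -1.12 -2.21] t 8.45 F [-0.61 -1.35 -3.36] w 0.03773691730485819
```

View pics/m6.png

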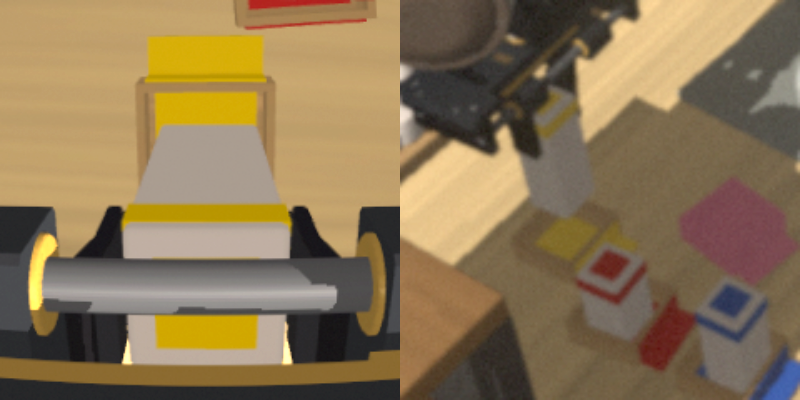

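The left half shows the prop bottom centred over the pocket opening (206 against 205 px). I'll lower it.

Call:
jog_arm(
  commands=[
    {"linear": [0,0,1],"dr": [0,0,0],"grip": 3},
    {"linear": [0,0,2.2],"dr": [0,0,0],"grip": 3},
    {"linear": [0,0,3.4],"dr": [0,0,0],"grip": 3},
    {"linear": [0,0,4.4],"dr": [0,0,0],"grip": 3},
    {"linear": [0,0,5],"dr": [0,0,0],"grip": 3},
  ],
)

```text
time: 9.05
eef_pos: [0.6303, 0.3163, 0.0796]
tool_rot: [-0.001, -0.025, 1.0, -0.0]
ft_force: [-0.4, 0.2, -2.5]
width: 0.0376
grip_force: 29.9
```

Call:
jog_arm(
  commands=[
    {"linear": [0,0,0.3],"dr": [0,0,0],"grip": 3},
    {"linear": [0,0,0.6],"dr": [0,0,0],"grip": 3},
    {"linear": [0,0,0.8],"dr": [0,0,0],"grip": 3},
    {"linear": [0,0,1],"dr": [0,0,0],"grip": 3},
    {"linear": [0,0,1],"dr": [0,0,0],"grip": 3},
  ],
)

```text
time: 9.55
eef_pos: [0.6307, 0.3169, 0.0708]
tool_rot: [-0.0, -0.025, 1.0, -0.0]
ft_force: [0.1, -0.1, -3.3]
width: 0.038
grip_force: 29.9
```

Call:
jog_arm(
  commands=[
    {"linear": [0,0,0.2],"dr": [0,0,0],"grip": 3},
    {"linear": [0,0,0.3],"dr": [0,0,0],"grip": 3},
    {"linear": [0,0,0.4],"dr": [0,0,0],"grip": 3},
    {"linear": [0,0,0.5],"dr": [0,0,0],"grip": 3},
    {"linear": [0,0,0.6],"dr": [0,0,0],"grip": 3},
  ],
)

```text
time: 10.05
eef_pos: [0.6309, 0.3169, 0.065]
tool_rot: [0.0, -0.025, 1.0, -0.0]
ft_force: [-0.8, -0.7, 1.1]
width: 0.0378
grip_force: 29.9
```

The prop has touched down: force changed from -3 to +1 N. I'll release and rise.

Call:
jog_arm(
  commands=[
    {"linear": [0,0,0],"dr": [0,0,0],"grip": 3.9},
    {"linear": [0,0,0],"dr": [0,0,0],"grip": 4.2},
    {"linear": [0,0,0],"dr": [0,0,0],"grip": 5},
    {"linear": [0,0,0],"dr": [0,0,0],"grip": 6.5},
    {"linear": [0,0,0],"dr": [0,0,0],"grip": 6.5},
  ],
)

```text
time: 10.55
eef_pos: [0.6309, 0.3169, 0.0651]
tool_rot: [0.0, -0.025, 1.0, 0.0]
ft_force: [0.5, 0.6, 1.2]
width: 0.0581
grip_force: 0.0
```

Call:
jog_arm(
  commands=[
    {"linear": [0,0,-1],"dr": [0,0,0],"grip": 6.5},
    {"linear": [0,0,-3],"dr": [0,0,0],"grip": 6.5},
    {"linear": [0,0,-6],"dr": [0,0,0],"grip": 6.5},
    {"linear": [0,0,-10],"dr": [0,0,0],"grip": 6.5},
    {"linear": [0,0,-14],"dr": [0,0,0],"grip": 6.5},
  ],
)

```text
time: 11.05
eef_pos: [0.6306, 0.3166, 0.2069]
tool_rot: [0.0, -0.025, 1.0, -0.0]
ft_force: [0.2, 0.2, -0.3]
width: 0.0651
grip_force: 0.0
```

Run:
```python
from h import *
s=bot.read_state(); p,d=bot.snapshot('wrist'); X=wcloud(d,s)
k=(abs(X[...,2]-.114)<.006)&(d>0)&(np.hypot(X[...,0]-.63,X[...,1]-.316)<.045); Q=X[k]
print(len(Q),Q.mean(0),cv2.minAreaRect((Q[:,:2]*1000).astype(np.float32)))
# stand: hub & knob from first top picture / first wrist picture
z=np.load('w1.npz'); X,p=z['X'],z['p']; hsv=cv2.cvtColor(p,cv2.COLOR_RGB2HSV)
for n,lo,hi,box,h in (('pin',(0,150,60),(3,255,255),(330,360,360,390),.121),('pin2',(177,150,60),(180,255,255),(330,360,360,390),.121)):
    k=cv2.inRange(hsv,lo,hi)[box[0]:box[1],box[2]:box[3]]; v,u=np.nonzero(k); print(n,len(v),u.mean()+box[2] if len(v) else 0,v.mean()+box[0] if len(v) else 0)
z=np.load('w5.npz'); X,p,d=z['X'],z['p'],z['d']; k=(abs(X[...,2]-.115)<.004)&(d>0)&(X[...,1]<.02); k[:,125:]=0; k[:145]=0;k[255:]=0
Q=X[k]; print('hub',len(Q),np.percentile(Q,[.5,50,99.5],axis=0).round(4))
(cx,cy),r=cv2.minEnclosingCircle((Q[:,:2]*1000).astype(np.float32)); print(cx,cy,r)
zt=np.load('top.npz'); Xt=zt['X']; k=(abs(Xt[...,2]-.115)<.004); k[:185]=0;k[228:]=0;k[:,:318]=0;k[:,362:]=0
k=cv2.morphologyEx(k.astype(np.uint8),cv2.MORPH_OPEN,np.ones((9,9),np.uint8))>0
Q=Xt[k]; print('hub top',len(Q),cv2.minEnclosingCircle((Q[:,:2]*1000).astype(np.float32)),Q.mean(0))
kn=(zt['X'][...,2]>.15)&(zt['X'][...,2]<.16); kn[:175]=0;kn[205:]=0;kn[:,:380]=0;kn[:,410:]=0; print('knobtop',Xt[kn].mean(0),np.ptp(Xt[kn],0))
```

```text
2526 [0.63044117 0.31641816 0.11290275] ((631.7224731445312, 316.4111022949219), (39.06046676635742, 38.55141830444336), 3.4111053943634033)
pin 114 376.06140350877195 344.00877192982455
pin2 0 0 0
hub 6525 [[ 0.5393 -0.1479  0.1115]
 [ 0.5881 -0.0414  0.114 ]
 [ 0.6261  0.005   0.1167]]
596.7574462890625 -74.24334716796875 83.45223236083984
hub top 0 ((0.0, 0.0), 0.0) [nan nan nan]
knobtop [ 0.61804151 -0.18339862  0.15490132] [0.02271051 0.02135764 0.00844254]<stdin>:14: RuntimeWarning: Mean of empty slice.
  ret = um.true_divide(
```

The prop stands square in its pocket: top at z 0.113 m, yaw 3.4°, centre (0.631,0.316). Next is the knob at (0.618,-0.183), with the hinge about (0.581,-0.039). I'll straddle the knob with open jaws, closing line tangential, and push it with the trailing finger so it can drop home freely.

```bash
python3 -c "
from h import *
delta([.599,-.188,.22],194.4)
z=np.load('w1.npz')
"
```

```text
linear [  6.15 -50.34  -0.71] dr [0.014 0.008 1.371] pos [0.6343 0.318  0.2164] yaw 93.0 j [ 0.69  0.52  0.24  0.   -1.28 -2.21] t 11.1 F [2.33 0.44 7.21] w 0.06512054790173137
```

Call:
jog_arm(
  commands=[
    {"linear": [0.3,-2,-0.5],"dr": [0,0,-0.1],"grip": 8.7},
    {"linear": [1,-5,-0.5],"dr": [0,0,-0.22],"grip": 8.7},
    {"linear": [1.8,-9,-0.5],"dr": [0,0,-0.36],"grip": 8.7},
    {"linear": [2.4,-13,-0.5],"dr": [0,0,-0.5],"grip": 8.7},
    {"linear": [3,-17,-0.5],"dr": [0,0,-0.64],"grip": 8.7},
  ],
)

```text
time: 11.6
eef_pos: [0.6091, 0.1442, 0.2108]
tool_rot: [0.001, -0.342, 0.94, -0.0]
ft_force: [-0.4, -0.3, 0.9]
width: 0.0864
grip_force: 0.0
```

```bash
python3 -c "
from h import *
delta([.599,-.188,.22],194.4)
"
```

```text
linear [ 22.1  -24.81  -0.94] dr [-1.000e-03  1.000e-03 -1.125e+00] pos [0.6091 0.1442 0.2108] yaw 129.9 j [ 0.49  0.38  0.01  0.   -1.2  -1.36] t 11.6 F [-0.38 -0.35  0.95] w 0.08635599908639788
```

Call:
jog_arm(
  commands=[
    {"linear": [2.6,-3,-0.5],"dr": [0,0,-0.14],"grip": 8.7},
    {"linear": [5.4,-6,-0.9],"dr": [0,0,-0.28],"grip": 8.7},
    {"linear": [8.2,-9.2,-0.9],"dr": [0,0,-0.42],"grip": 8.7},
    {"linear": [11,-12.4,-0.9],"dr": [0,0,-0.56],"grip": 8.7},
    {"linear": [13.8,-15.5,-0.9],"dr": [0,0,-0.7],"grip": 8.7},
  ],
)

```text
time: 12.1
eef_pos: [0.6017, -0.0636, 0.2199]
tool_rot: [0.001, -0.643, 0.766, -0.001]
ft_force: [0.1, -0.9, -0.4]
width: 0.087
grip_force: 0.0
```

```bash
python3 -c "
from h import *
delta([.599,-.188,.21],194.4)
"
```

```text
linear [12.3  -1.89  0.99] dr [-0.002 -0.    -0.425] pos [ 0.6017 -0.0636  0.2199] yaw 170.0 j [ 0.16  0.34 -0.03  0.   -1.2  -0.34] t 12.1 F [ 0.08 -0.87 -0.43] w 0.08697295259680192
```

Call:
jog_arm(
  commands=[
    {"linear": [3.5,-0.5,0.5],"dr": [0,0,-0.14],"grip": 8.7},
    {"linear": [7.5,-1.1,1],"dr": [0,0,-0.28],"grip": 8.7},
    {"linear": [10.8,-1.7,1],"dr": [0,0,-0.4],"grip": 8.7},
    {"linear": [12.3,-1.9,1],"dr": [0,0,-0.425],"grip": 8.7},
    {"linear": [12.3,-1.9,1],"dr": [0,0,-0.425],"grip": 8.7},
  ],
)

```text
time: 12.6
eef_pos: [0.5982, -0.1885, 0.2093]
tool_rot: [-0.0, 0.787, -0.617, 0.0]
ft_force: [0.6, 0.7, -0.5]
width: 0.0867
grip_force: 0.0
```

```bash
cat >> h.py <<'E'
def knob(H=(.581,-.039)):
    s=bot.read_state(); p,d=bot.snapshot('wrist'); X=wcloud(d,s); M=q2R(s['tool_rot'])
    hsv=cv2.cvtColor(p,cv2.COLOR_RGB2HSV)
    k=(cv2.inRange(hsv,(3,170,60),(18,255,255))>0)&(d>0)&(X[...,2]>.12)&(X[...,2]<.165)&(np.hypot(X[...,0]-H[0],X[...,1]-H[1])<.2)
    Q=X[k]; t=Q[Q[:,2]>.15]
    print('npx',len(Q),len(t),'ext',np.ptp(Q,0).round(3) if len(Q) else 0)
    if len(t)<4: t=Q
    if len(t): 
        q=(t[:,:2].min(0)+t[:,:2].max(0))/2; r=q-np.array(H)
        print('knob',q.round(4),'tool cm',((np.array([*q,.155])-s['eef_pos'])@M*100).round(2),'rad',np.hypot(*r).round(3),'ang',np.degrees(np.arctan2(r[1],r[0])).round(1))
    return s,p,d,X
E
python3 -c "
from h import *
knob()
delta([.599,-.188,.108],194.4)
"
```

```text
npx 1247 938 ext [0.023 0.023 0.036]
knob [ 0.6203 -0.1856] tool cm [ 0.24 -2.21  5.43] rad 0.152 ang -75.0
linear [ 0.09 -0.04 10.12] dr [-0.001 -0.    -0.009] pos [ 0.5984 -0.1872  0.2092] yaw -166.1 j [-0.05  0.39  0.01  0.   -1.2   0.29] t 12.65 F [ 0.12 -0.47 -0.77] w 0.08682916062348749
```

Call:
jog_arm(
  commands=[
    {"linear": [0.2,0,2],"dr": [0,0,0],"grip": 8.7},
    {"linear": [0.2,0,4.5],"dr": [0,0,0],"grip": 8.7},
    {"linear": [0.2,0,7],"dr": [0,0,0],"grip": 8.7},
    {"linear": [0.2,0,9],"dr": [0,0,0],"grip": 8.7},
    {"linear": [0.2,0,9.9],"dr": [0,0,0],"grip": 8.7},
  ],
)

```text
time: 13.15
eef_pos: [0.5981, -0.1868, 0.1081]
tool_rot: [0.001, 0.788, -0.615, -0.001]
ft_force: [-0.7, 0.6, 0.2]
width: 0.0874
grip_force: 0.0
```

```bash
cat > arc.py <<'E'
import sys
from h import *
H=np.array([.581,-.039]); s=bot.read_state(); M=q2R(s['tool_rot']); d=s['eef_pos'].copy()
rel=M.T@np.array([d[0]-H[0],d[1]-H[1],0]); r=rel[:2]*100
print('rel cm',r.round(2),'F tool',(M.T@s['ft_force']).round(2),'j6',s['joints'][5].round(2),'t',s['time'])
for f in map(float,sys.argv[1:]):
    c,n=np.cos(f),np.sin(f); q=np.array([r[0]*c-r[1]*n,r[0]*n+r[1]*c]); print(f,(q-r).round(2))
E
python3 arc.py .08 .16 .24 .32 .4; python3 -c "
from h import *
knob()"
```

```text
rel cm [14.75  1.94] F tool [-0.76  0.56 -0.23] j6 0.29 t 13.15
0.08 [-0.2   1.17]
0.16 [-0.5   2.33]
0.24 [-0.88  3.45]
0.32 [-1.36  4.54]
0.4 [-1.92  5.59]
npx 1890 658 ext [0.023 0.024 0.035]
knob [ 0.622  -0.1858] tool cm [ 0.47 -2.33 -4.7 ] rad 0.152 ang -74.4
```

Call:
jog_arm(
  commands=[
    {"linear": [0.1,0.6,0],"dr": [0,0,0.04],"grip": 8.7},
    {"linear": [0.1,1.2,0],"dr": [0,0,0.08],"grip": 8.7},
    {"linear": [-0.2,2.3,0],"dr": [0,0,0.16],"grip": 8.7},
    {"linear": [-0.6,3.4,0],"dr": [0,0,0.24],"grip": 8.7},
    {"linear": [-1.1,4.5,0],"dr": [0,0,0.32],"grip": 8.7},
  ],
)

```text
time: 13.7
eef_pos: [0.5542, -0.1883, 0.1115]
tool_rot: [0.001, -0.679, 0.734, -0.002]
ft_force: [1.5, -0.6, -0.2]
width: 0.0868
grip_force: 0.8
```

```bash
python3 -c "
from h import *
knob()"; python3 arc.py .08 .16 .24 .32 .4
```

```text
npx 1621 438 ext [0.024 0.024 0.035]
knob [ 0.5863 -0.1905] tool cm [-0.02 -3.23 -4.33] rad 0.152 ang -88.0
rel cm [15.07  1.71] F tool [-0.19  1.96 -0.23] j6 -0.03 t 13.75
0.08 [-0.19  1.2 ]
0.16 [-0.47  2.38]
0.24 [-0.84  3.53]
0.32 [-1.3   4.65]
0.4 [-1.86  5.73]
```

Call:
jog_arm(
  commands=[
    {"linear": [-0.2,1.2,0],"dr": [0,0,0.08],"grip": 8.7},
    {"linear": [-0.5,2.4,0],"dr": [0,0,0.16],"grip": 8.7},
    {"linear": [-0.8,3.5,0],"dr": [0,0,0.24],"grip": 8.7},
    {"linear": [-1.3,4.6,0],"dr": [0,0,0.32],"grip": 8.7},
    {"linear": [-1.8,5.7,0],"dr": [0,0,0.4],"grip": 8.7},
  ],
)

```text
time: 14.25
eef_pos: [0.499, -0.1659, 0.1116]
tool_rot: [0.002, -0.521, 0.854, -0.002]
ft_force: [2.7, 0.2, 0.5]
width: 0.0871
grip_force: 0.7
```

```bash
python3 -c "
from h import *
knob()"; python3 arc.py .03 .06 .09 .12 .15
```

```text
npx 1645 479 ext [0.023 0.023 0.036]
knob [ 0.5286 -0.18  ] tool cm [-0.11 -3.29 -4.33] rad 0.15 ang -110.4
rel cm [15.08  1.67] F tool [ 0.57  1.57 -0.63] j6 -0.47 t 14.3
0.03 [-0.06  0.45]
0.06 [-0.13  0.9 ]
0.09 [-0.21  1.35]
0.12 [-0.31  1.79]
0.15 [-0.42  2.23]
```

Call:
jog_arm(
  commands=[
    {"linear": [-0.1,0.5,0],"dr": [0,0,0.03],"grip": 8.7},
    {"linear": [-0.1,0.9,0],"dr": [0,0,0.06],"grip": 8.7},
    {"linear": [-0.2,1.4,0],"dr": [0,0,0.09],"grip": 8.7},
    {"linear": [-0.3,1.8,0],"dr": [0,0,0.12],"grip": 8.7},
    {"linear": [-0.4,2.2,0],"dr": [0,0,0.15],"grip": 8.7},
  ],
)

```text
time: 14.8
eef_pos: [0.4811, -0.1525, 0.1111]
tool_rot: [0.001, -0.456, 0.89, -0.001]
ft_force: [1.1, -1.1, 0.4]
width: 0.0867
grip_force: 0.4
```

Call:
jog_arm(
  commands=[
    {"linear": [-0.1,0.5,0],"dr": [0,0,0.03],"grip": 8.7},
    {"linear": [-0.1,0.9,0],"dr": [0,0,0.06],"grip": 8.7},
    {"linear": [-0.2,1.4,0],"dr": [0,0,0.09],"grip": 8.7},
    {"linear": [-0.3,1.8,0],"dr": [0,0,0.12],"grip": 8.7},
    {"linear": [-0.4,2.2,0],"dr": [0,0,0.15],"grip": 8.7},
  ],
)

```text
time: 15.3
eef_pos: [0.4655, -0.1364, 0.1111]
tool_rot: [0.001, -0.389, 0.921, -0.001]
ft_force: [0.7, -0.7, 0.2]
width: 0.0869
grip_force: 0.4
```

```bash
python3 -c "
from h import *
knob()"; python3 arc.py .03 .06 .09 .12 .15
```

```text
npx 1677 521 ext [0.023 0.024 0.035]
knob [ 0.4897 -0.1576] tool cm [-0.18 -3.22 -4.38] rad 0.15 ang -127.6
rel cm [15.06  1.53] F tool [-0.69  0.97 -0.38] j6 -0.83 t 15.35
0.03 [-0.05  0.45]
0.06 [-0.12  0.9 ]
0.09 [-0.2   1.35]
0.12 [-0.29  1.79]
0.15 [-0.4   2.23]
```

Call:
jog_arm(
  commands=[
    {"linear": [-0.1,0.5,0],"dr": [0,0,0.03],"grip": 8.7},
    {"linear": [-0.1,0.9,0],"dr": [0,0,0.06],"grip": 8.7},
    {"linear": [-0.2,1.4,0],"dr": [0,0,0.09],"grip": 8.7},
    {"linear": [-0.3,1.8,0],"dr": [0,0,0.12],"grip": 8.7},
    {"linear": [-0.4,2.2,0],"dr": [0,0,0.15],"grip": 8.7},
  ],
)

```text
time: 15.85
eef_pos: [0.4523, -0.1181, 0.1109]
tool_rot: [0.001, -0.318, 0.948, -0.001]
ft_force: [0.1, -0.4, 0.5]
width: 0.0874
grip_force: 0.5
```

```bash
python3 -c "
from h import *
knob()"
```

```text
npx 1675 543 ext [0.023 0.023 0.036]
knob [ 0.4731 -0.1422] tool cm [-0.21 -3.18 -4.41] rad 0.149 ang -136.3
```

Call:
jog_arm(
  commands=[
    {"linear": [-0.1,0.5,0],"dr": [0,0,0.03],"grip": 8.7},
    {"linear": [-0.1,0.9,0],"dr": [0,0,0.06],"grip": 8.7},
    {"linear": [-0.2,1.4,0],"dr": [0,0,0.09],"grip": 8.7},
    {"linear": [-0.2,1.8,0],"dr": [0,0,0.12],"grip": 8.7},
    {"linear": [-0.3,2.2,0],"dr": [0,0,0.15],"grip": 8.7},
  ],
)

```text
time: 16.4
eef_pos: [0.4414, -0.0987, 0.1107]
tool_rot: [0.001, -0.246, 0.969, -0.0]
ft_force: [0.7, -0.4, -0.6]
width: 0.0868
grip_force: 0.4
```

```bash
python3 -c "
from h import *
knob()"; python3 arc.py .03 .06 .09 .12 .15
```

```text
npx 1671 597 ext [0.024 0.024 0.036]
knob [ 0.4597 -0.1236] tool cm [-0.43 -3.07 -4.43] rad 0.148 ang -145.1
rel cm [15.15  1.46] F tool [ 0.6   0.36 -1.2 ] j6 -1.22 t 16.45
0.03 [-0.05  0.45]
0.06 [-0.11  0.91]
0.09 [-0.19  1.36]
0.12 [-0.28  1.8 ]
0.15 [-0.39  2.25]
```

Call:
jog_arm(
  commands=[
    {"linear": [-0.1,0.5,0],"dr": [0,0,0.03],"grip": 8.7},
    {"linear": [-0.2,0.9,0],"dr": [0,0,0.06],"grip": 8.7},
    {"linear": [-0.3,1.4,0],"dr": [0,0,0.09],"grip": 8.7},
    {"linear": [-0.5,1.8,0],"dr": [0,0,0.12],"grip": 8.7},
    {"linear": [-0.6,2.2,0],"dr": [0,0,0.15],"grip": 8.7},
  ],
)

```text
time: 16.95
eef_pos: [0.4353, -0.0767, 0.1102]
tool_rot: [-0.0, -0.173, 0.985, -0.0]
ft_force: [0.3, -1.9, 0.2]
width: 0.0873
grip_force: 0.5
```

```bash
python3 -c "
from h import *
knob()"
```

```text
npx 1732 595 ext [0.024 0.024 0.036]
knob [ 0.448  -0.1051] tool cm [-0.23 -3.11 -4.48] rad 0.148 ang -153.6
```

Call:
jog_arm(
  commands=[
    {"linear": [-0.1,0.5,0],"dr": [0,0,0.03],"grip": 8.7},
    {"linear": [-0.1,0.9,0],"dr": [0,0,0.06],"grip": 8.7},
    {"linear": [-0.2,1.4,0],"dr": [0,0,0.09],"grip": 8.7},
    {"linear": [-0.3,1.8,0],"dr": [0,0,0.12],"grip": 8.7},
    {"linear": [-0.4,2.2,0],"dr": [0,0,0.15],"grip": 8.7},
  ],
)

```text
time: 17.5
eef_pos: [0.4318, -0.0548, 0.1102]
tool_rot: [0.0, -0.099, 0.995, -0.0]
ft_force: [0.7, -2.0, 0.6]
width: 0.0869
grip_force: 0.9
```

```bash
python3 -c "
from h import *
knob()"
```

```text
npx 1736 584 ext [0.023 0.024 0.035]
knob [ 0.4399 -0.0849] tool cm [-0.21 -3.12 -4.47] rad 0.148 ang -162.0
```

Call:
jog_arm(
  commands=[
    {"linear": [-0.1,0.3,0],"dr": [0,0,0.02],"grip": 8.7},
    {"linear": [-0.1,0.6,0],"dr": [0,0,0.04],"grip": 8.7},
    {"linear": [-0.2,0.9,0],"dr": [0,0,0.06],"grip": 8.7},
    {"linear": [-0.2,1.2,0],"dr": [0,0,0.08],"grip": 8.7},
    {"linear": [-0.3,1.5,0],"dr": [0,0,0.1],"grip": 8.7},
  ],
)

```text
time: 18.05
eef_pos: [0.4313, -0.039, 0.1099]
tool_rot: [0.0, -0.047, 0.999, 0.0]
ft_force: [-0.2, -1.6, 0.7]
width: 0.0869
grip_force: 0.7
```

```bash
python3 -c "
from h import *
knob()"
```

```text
npx 1751 591 ext [0.023 0.024 0.035]
knob [ 0.4359 -0.0704] tool cm [-0.16 -3.16 -4.51] rad 0.148 ang -167.8
```

Call:
jog_arm(
  commands=[
    {"linear": [-0.1,0.3,0],"dr": [0,0,0.02],"grip": 8.7},
    {"linear": [-0.1,0.6,0],"dr": [0,0,0.04],"grip": 8.7},
    {"linear": [-0.1,0.9,0],"dr": [0,0,0.06],"grip": 8.7},
    {"linear": [-0.2,1.2,0],"dr": [0,0,0.08],"grip": 8.7},
    {"linear": [-0.3,1.5,0],"dr": [0,0,0.1],"grip": 8.7},
  ],
)

```text
time: 18.6
eef_pos: [0.433, -0.0237, 0.1098]
tool_rot: [0.0, 0.003, 1.0, 0.0]
ft_force: [0.6, 0.2, 0.3]
width: 0.087
grip_force: 0.0
```

```bash
python3 -c "
from h import *
knob()"; python3 arc.py .02 .04 .06 .08 .1
```

```text
npx 1786 576 ext [0.024 0.027 0.035]
knob [ 0.4334 -0.0534] tool cm [-0.06 -2.97 -4.52] rad 0.148 ang -174.4
rel cm [14.79  1.47] F tool [-0.48  0.35  1.26] j6 -1.9 t 18.65
0.02 [-0.03  0.3 ]
0.04 [-0.07  0.59]
0.06 [-0.11  0.88]
0.08 [-0.16  1.18]
0.1 [-0.22  1.47]
```

The force dropped to zero, so the arm may just be falling into the notch. I'll hold still and look.

Call:
jog_arm(
  commands=[
    {"linear": [0,0,0],"dr": [0,0,0],"grip": 8.7},
    {"linear": [0,0,0],"dr": [0,0,0],"grip": 8.7},
    {"linear": [0,0,0],"dr": [0,0,0],"grip": 8.7},
    {"linear": [0,0,0],"dr": [0,0,0],"grip": 8.7},
    {"linear": [0,0,0],"dr": [0,0,0],"grip": 8.7},
  ],
)

```text
time: 19.15
eef_pos: [0.4328, -0.0242, 0.1098]
tool_rot: [-0.0, 0.002, 1.0, 0.0]
ft_force: [0.7, -0.3, -0.5]
width: 0.087
grip_force: 0.0
```

```bash
cat > pin.py <<'E'
from h import *
s,p,d,X=knob()
for n in ('side','top'):
    p,d=bot.snapshot(n); X=cloud(n,d); hsv=cv2.cvtColor(p,cv2.COLOR_RGB2HSV)
    k=((cv2.inRange(hsv,(0,120,50),(6,255,255))>0)|(cv2.inRange(hsv,(172,120,50),(180,255,255))>0))&(abs(np.hypot(X[...,0]-.581,X[...,1]+.039)-.036)<.02)&(X[...,2]>.1)
    Q=X[k]; print(n,len(Q)); 
    if len(Q): print('  pin',Q.mean(0).round(4),'zmax',np.percentile(Q[:,2],95).round(4)); save('pin_'+n,cv2.resize(p[200:260,260:350],None,fx=6,fy=6) if n=='side' else p)
E
python3 pin.py
```

```text
npx 1744 604 ext [0.024 0.022 0.036]
knob [ 0.4337 -0.025 ] tool cm [-0.09 -0.08 -4.52] rad 0.148 ang 174.6
side 5
  pin [ 0.6197 -0.0419  0.1155] zmax 0.1181
top 8
  pin [ 0.6179 -0.0428  0.1158] zmax 0.1184
```

The arm dropped in by itself. The knob ran ahead about 28 mm to 174.6°, and the pin now reads about 0.116 m (before: 0.121 m), which is flush. The knob sits clear between the fingers, so I'll retract straight up.

Call:
jog_arm(
  commands=[
    {"linear": [0,0,-2],"dr": [0,0,0],"grip": 8.7},
    {"linear": [0,0,-5],"dr": [0,0,0],"grip": 8.7},
    {"linear": [0,0,-8],"dr": [0,0,0],"grip": 8.7},
    {"linear": [0,0,-11],"dr": [0,0,0],"grip": 8.7},
    {"linear": [0,0,-12],"dr": [0,0,0],"grip": 8.7},
  ],
)

```text
time: 19.8
eef_pos: [0.4345, -0.0239, 0.233]
tool_rot: [0.003, 0.002, 1.0, 0.001]
ft_force: [-0.2, -0.3, -0.4]
width: 0.0873
grip_force: 0.0
```

Run:
```python
exec(open('pin.py').read())
p,d=bot.snapshot('side'); save('fin',np.hstack([cv2.resize(p[200:250,270:320],(400,400)),cv2.resize(p[180:460,120:400],(400,400))]))
X=cloud('side',d); q=(abs(X[...,2]-.114)<.006)&(np.hypot(X[...,0]-.63,X[...,1]-.316)<.05); print('prop top',q.sum(),X[q].mean(0))
```

```text
npx 1018 791 ext [0.023 0.022 0.036]
knob [ 0.4334 -0.0251] tool cm [ 0.16 -0.13  7.8 ] rad 0.148 ang 174.6
side 5
  pin [ 0.619  -0.0409  0.1165] zmax 0.1192
top 9
  pin [ 0.6186 -0.0431  0.1147] zmax 0.1196
prop top 305 [0.62877651 0.31980786 0.11374192]
```

View pics/fin.png

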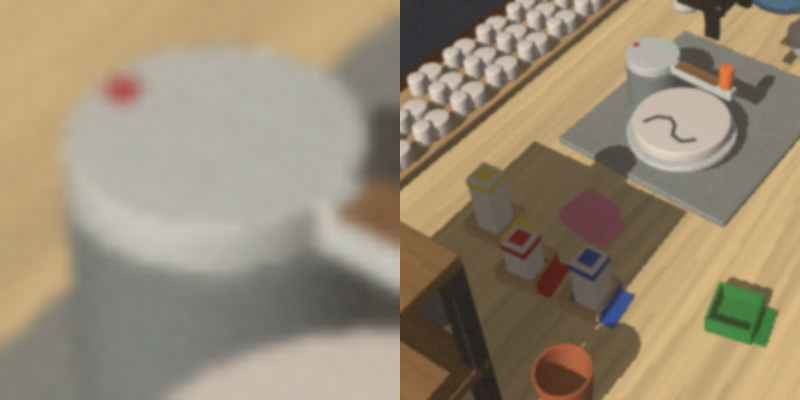

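The final view shows the pin flush on the hub at (122,88), the arm over the wheel, and the yellow prop upright in its pocket at (490,200). I'll hand it in.

```bash
python3 -c "
from rig import bot
print(bot.hand_in())"
```

```text
the job is handed in; nothing more can be done
None
```

The job is handed in: the yellow prop stands upright and square in its yellow-tagged pocket, and the hand-rest arm then dropped home into its end stop with the red pin flush and the gripper well clear, at about 20 s of the 64 s allowed.

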